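Hold a cuvette in the light path of a bench photometer

ROBOT

A 7-joint arm with a two-finger parallel gripper is mounted at the origin on a cart in front of the work surface, level with it; the furniture and walls round the work are solid. World frame = base frame: x ahead of the robot, y to its left, z up, the work surface at z = 0. Lengths are in m, angles in rad, forces in N, time in s.
With the tool pointing down it reaches from about 0.35 to 0.9 m from the base axis. Payload 8.1 kg.
Tool frame: the origin (TCP) lies on the front face of the gripper's body, between the roots of the fingers; the fingertips stand 66 mm ahead of it and the grasp point (between the pads) lies 47 mm ahead of it (arm.finger_overhang is the distance from the TCP to the fingertips, in m); z points along the fingers, y is the line along which they close (so a half turn about z gives the same grasp; the last joint's range is limited). The gripper opens to 92 mm and grips with 3 to 60 N. Pads are 19 mm wide; open, the fingers measure 130 mm over their backs; the gripper's body (75 mm by 190 mm) begins 47 mm behind the grasp point.
Start: joints at [1.12, 0.434, 0.025, 1.573, -0.012, 1.134, -0.075], TCP at [0.213, -0.588, 0.292] pointing down, gripper open.
Joint ranges: [-2.62, 2.62], [-0.44, 2.09], [-1.27, 1.32], [0.08, 2.57], [-1.32, 4.46], [0.12, 2], [-2.74, 2.74]. Speed limits (rad/s): [2.22, 2.22, 3.01, 3.01, 3.14, 3.14, 3.14].

INTERFACE

Orientations are given as a rotation vector (axis times angle).
In Python, from cell import readout, cams, workorder, spotter, arm gives the robot as it stands.
- The arm moves only by the shell command python3 -m creep FILE [FORCE], which reads ROWS from the file FILE. ROWS is a JSON object whose key "increments" holds a list of rows, 1 to 10 of them, each of 5 numbers: dx, dy, dz in shares of the most that a row can go, 1 being 50 mm, then a turn about the tool's z in fractions of the full range, 1 being pi rad, then the opening from 0.0 (shut) to 1.0 (fully open); each row shifts and turns the commanded pose from where the row before left it, along the tool's axes as they then stand; what a row does not reach is not made up. A row lasts 1/10 s, in which the tool goes at most 0.05 m and 0.15 rad, less where a joint would pass 70% of its speed; a pose out of reach is approached as far as the arm can. The fingers move at their own pace and stop on an object; FORCE is the grip in N (left out, the last holds). Time passes only in rows, so rows that do not move let the fingers close. It prints the time, the measured TCP pose, the force, the opening and the grip force at its end. Input that does not fit is refused with a message, and nothing moves.
- readout.observe(): the state, without advancing time (a new reading comes with each control period).
- cams.get_image(name): name is "scene" or "top"; returns a dict with "image" (400x640x3 uint8, blue, green, red), "fx", "fy", "cx", "cy" (pixels), "cam_to_world" (4x4, takes a point from camera to world coordinates). Camera axes: x right, y down, z forward; pixel columns grow to the right and rows downward; lengths in m; the calibration is good to about 2 mm. A picture is of the moment at which its call begins. There is no depth.
- workorder.sign_off(): hands the job in; it is judged then, once.
Trained networks look in a picture, given as the dict that the camera call returned (one of the last four; its "shot" number tells which), for a name from the list of things; names that differ only in an ending like _2 or _b are one class to them, and where a whole thing is asked for, a point or a joint stands for the part that bears it (a point fixed in the world has none). Each returns a list of dicts, best first, with "score" (0 to 1); they miss things now and then, are a little off and sometimes report something else, mostly with a low value. They report only what shows in the picture. A call takes as long as a camera call. They do not tell look-alikes from the thing itself.
- spotter.boxes_of(picture, name): "centre" ([x, y, z] in m, in the coordinates of the camera as it stood for that picture, good to about 4 mm: the middle of the surface that is visible of it).
The state is a dict: "clock": time; "joints": joint angles; "dq": joint speeds; "joint_efforts": joint torques, N m; "position": TCP position; "ee_rot": TCP orientation; "force": force on the tool from outside, world axes, zero at the start; "ft_torque": the same for the moment, N m; "width": opening from 0.0 (shut) to 1.0 (fully open); "gripper_force": force on a finger pad.
Only numpy, scipy, OpenCV 4.12 (cv2) and the standard library are available. Lean on these libraries where they do the work, as an engineer would, in place of code of your own. Each camera call takes 0.05 s, during which the arm holds its last target. There are 200 camera calls.

TASK

Take the tall cuvette out of the rack by its two frosted faces only, never pressing a finger on the clear faces, and lower it upright between the rails at the open front end of the photometer's lane. Guide it slowly (no faster than about 5 cm/s) along the lane, down between the rails without pressing on them or the floor, to the light path, and finish while still holding it there: still, upright and touching no part of the photometer, with the light going from barrel to barrel squarely through the middle of its clear faces. Leave everything else where it stands.

Things in the scene. Friction and masses are not known exactly. Their poses are not given: they have to be found in the camera images.
- cuvette: tall hollow glass cuvette, 18 x 26 x 64 mm (x, y, z), 40 to 80 g, upright in any of the rack's three pockets, its lower 16 mm sunk in. Origin: centre of its underside, z up. Its two frosted (matt white) faces are normal to its x axis, 18 mm apart and 26 mm wide; its two clear faces are normal to its y axis, 26 mm apart. Half a turn about z makes no difference.
- cuvette_window (a point): centre of the cuvette's clear window: inside the cuvette on its middle axis, 30 mm above its underside; the light must pass here. Axes as the cuvette's.
- clear_face_a: the clear pane of the tall cuvette on its +y side, 14 mm wide (x), from 4 to 60 mm up; the origin is the cuvette's own. The fingers must not press on it.
- clear_face_b: the same clear pane on the -y side; the origin is the cuvette's own.
- cell_rack: fixed grey block 56 x 160 x 24 mm (x, y, z), origin centre of its underside, with three pockets 22 (x) by 30 (y) mm, 16 mm deep (floor 8 mm above the worktop), in a row along y at -50, 0, +50 mm. The cells stand in them with frosted faces towards the rack's -x and +x and clear faces towards their neighbours in the row.
- photometer: fixed open bench photometer, origin on the worktop below the middle of the light path. A straight lane runs along its x axis, open at the front end (-x, nearest the robot): floor 10 mm above the worktop; two rails with inner faces 42 mm apart (y -21 and +21 mm), 6 mm thick, tops 34 mm above the worktop, from x = -95 to +30 mm; base plate 68 mm wide, x -105 to +34 mm.
- lamp (a point): front of the lamp's barrel, 48 mm from the beam's middle on the photometer's +y side, 50 mm above the worktop. The dark barrel is 34 mm across; behind it stands the black finned lamp housing, 60 mm wide (x), y from 58 to 104 mm, top 78 mm above the worktop.
- detector (a point): front of the detector's barrel, 48 mm from the beam's middle on the photometer's -y side, 50 mm above the worktop; 96 mm is free between the barrels. Barrel 34 mm across; behind it the grey detector housing, 54 mm wide (x), y from -58 to -112 mm, top 71 mm above the worktop.
- beam (a point): middle of the light path: on the lane's middle line, midway between the barrels, 50 mm above the worktop. Axes as the photometer's (x along the lane away from its mouth, y along the light). The cuvette's window centre belongs here, so its underside is then 20 mm above the worktop, 10 mm above the lane's floor.
- lane_mouth (a point): point on the lane's floor in the middle of its front end section, 80 mm before the light path (photometer x = -80 mm, 10 mm above the worktop): lower the cuvette over it.
- short_cuvette: bystander in another pocket of the rack: same shape as the cuvette but only 44 mm tall; origin centre of underside
- small_vial: bystander in another pocket of the rack: round vial with black cap, 17 mm across, 55 mm tall; origin centre of underside
- weigh_bottle: bystander: glass weighing bottle with lid, 39 mm across, 58 mm tall; origin centre of underside
- jar: bystander: small brown open jar, 35 mm across, 56 mm tall; origin centre of underside
- petri_dish: bystander: glass petri dish, 60 mm across, 12 mm tall; origin centre of underside
- dropper: bystander: small brown bottle with a red stopper, 33 mm across, 76 mm tall; origin centre of underside
Not all that is in view belongs to the job. What is shaped like the cuvette but purple is not meant.

How it is judged:
On the way, in this order (a step that is already met when the one before it is completed fails the run):
1. the held cuvette is down between the rails in the front end section of the lane (window centre 66 to 95 mm before the light path, no more than 10 mm above its height) (x of cuvette_window in the frame of beam between -0.095 and -0.066 m and y of cuvette_window in the frame of beam between -0.009 and 0.009 m and z of cuvette_window in the frame of beam below 0.01 m and contact force between the fingers and cuvette above 1 N and angle between the y axis of cuvette and the y axis of photometer, either way round below 0.25 rad), for 0.1 s.
2. the held cuvette is guided along between the rails (45 to 60 mm before the light path) (x of cuvette_window in the frame of beam between -0.06 and -0.045 m and y of cuvette_window in the frame of beam between -0.009 and 0.009 m and z of cuvette_window in the frame of beam below 0.01 m and contact force between the fingers and cuvette above 1 N and angle between the y axis of cuvette and the y axis of photometer, either way round below 0.25 rad), for 0.1 s.
3. and on between the rails (22 to 38 mm before the light path) (x of cuvette_window in the frame of beam between -0.038 and -0.022 m and y of cuvette_window in the frame of beam between -0.009 and 0.009 m and z of cuvette_window in the frame of beam below 0.01 m and contact force between the fingers and cuvette above 1 N and angle between the y axis of cuvette and the y axis of photometer, either way round below 0.25 rad), for 0.1 s.
At the end, for the whole second after the job is handed in: the fingers hold the cuvette (over 1 N) at rest (under 0.02 m/s) with its window centre within 5 mm of the light path along the lane, 6 mm in height and 9 mm along the light, its clear faces square to the light within 0.14 rad, upright within 0.12 rad, and touching no part of the photometer (x of cuvette_window in the frame of beam between -0.005 and 0.005 m and y of cuvette_window in the frame of beam between -0.009 and 0.009 m and z of cuvette_window in the frame of beam between -0.006 and 0.006 m and angle between the y axis of cuvette and the y axis of photometer, either way round below 0.14 rad and angle between cuvette's own z axis and vertical below 0.12 rad and linear speed of cuvette below 0.02 m/s and contact force between the fingers and cuvette above 1 N and contact force between cuvette and photometer below 0.3 N); the arm keeps its last pose, push and grip.
It fails at once if a finger presses on a clear face of the cuvette (over 0.5 N) (contact force between the fingers and clear_face_a above 0.5 N or contact force between the fingers and clear_face_b above 0.5 N).
It fails at once if the cuvette moves faster than 0.10 m/s along inside the lane (x of cuvette_window in the frame of beam between -0.09 and 0.03 m and y of cuvette_window in the frame of beam between -0.009 and 0.009 m and z of cuvette_window in the frame of beam below 0.01 m and linear speed of cuvette above 0.1 m/s).
It fails at once if the cuvette is pressed against the photometer (over 5 N) (contact force between cuvette and photometer above 5 N).
It fails at once if the cuvette is tipped over (beyond 0.5 rad) (angle between cuvette's own z axis and vertical above 0.5 rad).
It fails at once if a bystander (short cuvette, vial, weighing bottle, jar, petri dish, dropper bottle) is displaced by more than 30 mm (distance of any of short_cuvette, small_vial, weigh_bottle, jar, petri_dish, dropper from where it was at the start of the episode above 0.03 m).
It also fails if it takes over 43 s, if anything falls off the work surface, if the arm or the gripper's body presses on something with over 40 N, if the wrist force passes 120 N, or if a joint passes its speed limit or range.

## Working session

There is one attempt and no reset: what is moved stays moved. The work goes in short steps, Python scripts to look and compute and a shell command to move; the robot and the scene stay as the last step left them, time stands still between calls to the robot, and variables do not carry over. Pictures are saved under pics/ and viewed, at most 10 in all, crops included, and the job is handed in when it is done.

```bash
mkdir -p pics; cat > h.py <<'E'
import numpy as np,cv2
from scipy.spatial.transform import Rotation as R
from cell import readout,cams,workorder,spotter,arm
def w(p,c): 
    M=np.array(p["cam_to_world"]);return M[:3,:3]@np.array(c)+M[:3,3]
def ray(p,u,v,z):
    M=np.array(p["cam_to_world"]);d=M[:3,:3]@[(u-p["cx"])/p["fx"],(v-p["cy"])/p["fy"],1];o=M[:3,3]
    return o+d*(z-o[2])/d[2]
def proj(p,X):
    M=np.array(p["cam_to_world"]);c=M[:3,:3].T@(np.array(X)-M[:3,3]);return np.array([p["fx"]*c[0]/c[2]+p["cx"],p["fy"]*c[1]/c[2]+p["cy"]])
E
python3 - <<'E'
from h import *
np.set_printoptions(precision=4,suppress=True)
s=readout.observe();print(s["clock"],s["position"],s["ee_rot"],s["width"],arm.finger_overhang)
for n in("scene","top"):
    p=cams.get_image(n);cv2.imwrite(f"pics/{n}0.png",p["image"]);print(n,p["fx"],np.array(p["cam_to_world"]))
    for k in["cuvette","cell_rack","photometer","lamp","detector","short_cuvette","small_vial","dropper","jar","weigh_bottle","petri_dish"]:
        for d in spotter.boxes_of(p,k)[:3]: print(k,round(d["score"],2),w(p,d["centre"]),proj(p,w(p,d["centre"])).round())
E
```

```text
0.0 [ 0.2128 -0.5872  0.2914] [-3.0927 -0.5431  0.0007] 1.0010827746168418 0.0655
scene 398.9309118677439 [[-0.6201 -0.5251  0.5829  0.0602]
 [-0.7845  0.4236 -0.453   0.3124]
 [-0.0091 -0.7381 -0.6746  0.6678]
 [ 0.      0.      0.      1.    ]]
cuvette 0.73 [ 0.5007 -0.3662  0.0536] [429. 171.]
cuvette 0.7 [ 0.4138 -0.3481  0.0409] [452. 197.]
cuvette 0.46 [ 0.6012 -0.3799  0.0414] [402. 154.]
cell_rack 0.77 [ 0.5024 -0.3077  0.023 ] [410. 190.]
cell_rack 0.66 [0.7671 0.071  0.0387] [218. 194.]
photometer 0.73 [0.4691 0.1169 0.0278] [271. 290.]
lamp 0.7 [0.4701 0.1218 0.0268] [269. 291.]
detector 0.72 [0.4707 0.1186 0.026 ] [270. 290.]
short_cuvette 0.61 [ 0.522  -0.2716  0.0452] [395. 185.]
small_vial 0.57 [ 0.5103 -0.3193  0.0403] [412. 181.]
dropper 0.83 [0.7697 0.0703 0.0408] [218. 193.]
dropper 0.67 [ 0.5015 -0.3625  0.0531] [428. 172.]
jar 0.71 [ 0.6737 -0.161   0.0371] [320. 175.]
weigh_bottle 0.58 [ 0.7151 -0.048   0.0398] [273. 184.]
petri_dish 0.85 [ 0.4053 -0.1153  0.0011] [381. 259.]
petri_dish 0.63 [ 0.7121 -0.0484  0.0381] [273. 185.]
top 462.9578235758103 [[-0.0162 -0.9753  0.2203  0.3263]
 [-0.9999  0.0165 -0.0004 -0.0841]
 [-0.0032 -0.2203 -0.9754  1.2425]
 [ 0.      0.      0.      1.    ]]
cuvette 0.67 [ 0.4163 -0.3578  0.0403] [423. 277.]
cuvette 0.46 [ 0.6069 -0.3867  0.0417] [429. 205.]
cell_rack 0.91 [ 0.5115 -0.3178  0.022 ] [404. 242.]
cell_rack 0.32 [ 0.6773 -0.1688  0.0345] [347. 182.]
photometer 0.97 [0.485  0.1126 0.0085] [243. 255.]
lamp 0.69 [0.4842 0.1092 0.0079] [244. 256.]
detector 0.77 [0.4793 0.1101 0.0083] [244. 257.]
jar 0.6 [ 0.6766 -0.1669  0.0372] [346. 182.]
weigh_bottle 0.63 [ 0.7179 -0.0555  0.0418] [305. 167.]
weigh_bottle 0.63 [ 0.5044 -0.3739  0.0509] [428. 243.]
petri_dish 0.77 [ 0.4058 -0.1133  0.0032] [328. 284.]
```

```bash
python3 - <<'E'
import cv2
a=cv2.imread("pics/scene0.png");b=cv2.imread("pics/top0.png")
cv2.imwrite("pics/a1.png",cv2.resize(a[90:390,180:580],None,fx=2,fy=2,interpolation=2))
cv2.imwrite("pics/b1.png",cv2.resize(b[140:320,190:450],None,fx=3,fy=3,interpolation=2))
E
```

```text
(no output)
```

View pics/a1.png

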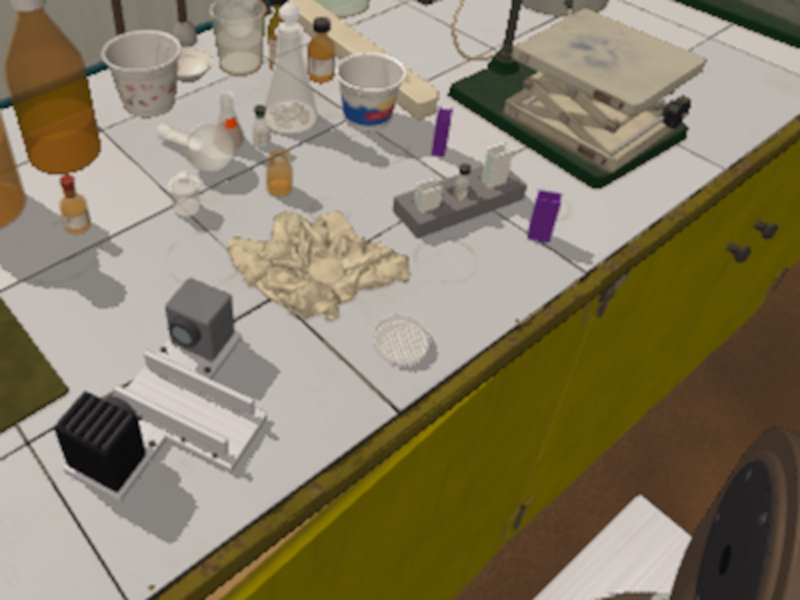

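View pics/b1.png

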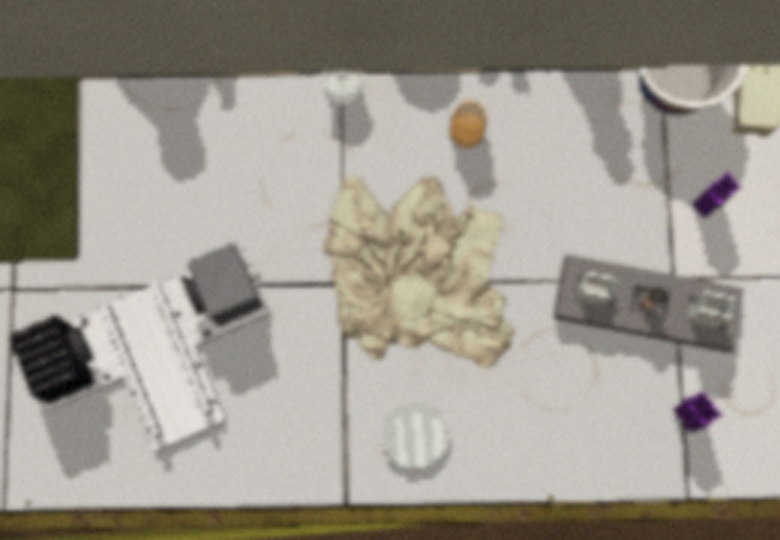

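The scene picture shows the tall cuvette at the right (far -y) pocket of the rack (scene crop 497,165; top crop 714,305). The vial is in the middle and the short cuvette at the left. Two purple decoys stand nearby. The photometer is at lower left, its mouth towards the robot (top crop 190,440). Next I'll fit the rack and photometer poses to the image edges.

```bash
cat > fit.py <<'E'
from h import *
from scipy.optimize import differential_evolution as DE
def rect(x0,x1,y0,y1,z): 
    c=[(x0,y0,z),(x1,y0,z),(x1,y1,z),(x0,y1,z)];return [(c[i],c[(i+1)%4]) for i in range(4)]
rack=rect(-.028,.028,-.08,.08,.024)
rack+=[((-.028,-.08,0),(-.028,.08,0))]
ph=rect(-.03,.03,.058,.104,.078)+rect(-.027,.027,-.112,-.058,.071)
for y in(-.027,-.021,.021,.027): ph.append(((-.095,y,.034),(.03,y,.034)))
ph+=[((-.105,-.034,.01),(-.105,.034,.01))]
def prep(p):
    g=cv2.cvtColor(p["image"],cv2.COLOR_BGR2LAB).astype(np.float32);g=cv2.GaussianBlur(g,(0,0),1.0)[:,:,0]
    return cv2.Sobel(g,cv2.CV_32F,1,0)/8,cv2.Sobel(g,cv2.CV_32F,0,1)/8
def place(q,X): 
    c,s=np.cos(q[2]),np.sin(q[2]);X=np.asarray(X);return np.stack([q[0]+c*X[...,0]-s*X[...,1],q[1]+s*X[...,0]+c*X[...,1],X[...,2]],-1)
def P(p,X):
    M=np.array(p["cam_to_world"]);c=(X-M[:3,3])@M[:3,:3];return np.stack([p["fx"]*c[...,0]/c[...,2]+p["cx"],p["fy"]*c[...,1]/c[...,2]+p["cy"]],-1)
def fit(model,ims,bounds):
    t=np.linspace(0.03,.97,30)[:,None];L=np.array(model);S=L[:,None,0]*(1-t)+L[:,None,1]*t
    G=[(p,)+prep(p) for p in ims]
    def cost(q):
        s=0;W=place(q,S)
        for p,gx,gy in G:
            u=P(p,W).astype(np.float32);d=u[:,-1]-u[:,0];n=np.stack([-d[:,1],d[:,0]],-1);n/=np.linalg.norm(n,axis=1)[:,None]
            a=cv2.remap(gx,u[...,0],u[...,1],1);b=cv2.remap(gy,u[...,0],u[...,1],1)
            s-=np.minimum(abs(a*n[:,:1]+b*n[:,1:]),12).mean()
        return s
    r=DE(cost,bounds,seed=1,popsize=25,tol=1e-6);return r.x,r.fun
def draw(p,img,q,model,col):
    for a,b in model:
        u=P(p,place(q,np.array([a,b])));cv2.line(img,*[tuple(int(v) for v in (k*4).round()) for k in u],col,1)
E
python3 - <<'E'
from fit import *
np.set_printoptions(precision=4,suppress=True)
T=cams.get_image("top");S=cams.get_image("scene")
for nm,m,b in(("rack",rack,[(.47,.55),(-.36,-.27),(-.5,.3)]),("phot",ph,[(.42,.58),(.05,.19),(0,.7)])):
    for l,i in(("both",[T,S]),("top",[T]),("scene",[S])):
        q,f=fit(m,i,b);print(nm,l,q,f)
        if l=="both":
            Q=q
            if nm=="rack":
                for y in(-.05,0,.05):print(place(q,[0,y,.008]))
    if nm=="rack":QR=Q
out=[]
for p,cs in((T,((372,215,80,60),(190,210,110,90))),(S,((370,150,80,60),(200,220,130,120)))):
    im=cv2.resize(p["image"],None,fx=4,fy=4,interpolation=2);draw(p,im,QR,rack,(0,0,255));draw(p,im,Q,ph,(0,0,255))
    out.append([cv2.resize(im[4*y:4*y+4*h,4*x:4*x+4*w_],(400,300)) for x,y,w_,h in cs])
cv2.imwrite("pics/fit.png",np.vstack([np.hstack(o) for o in out]))
E
```

```text
rack both [ 0.5137 -0.3212 -0.2045] -20.6907958984375
[ 0.5035 -0.3702  0.008 ]
[ 0.5137 -0.3212  0.008 ]
[ 0.5238 -0.2722  0.008 ]
rack top [ 0.5138 -0.3209 -0.1972] -11.618667602539062
rack scene [ 0.5145 -0.3217 -0.2483] -9.393891334533691
phot both [0.5009 0.1296 0.4021] -16.755046844482422
phot top [0.5052 0.123  0.4023] -8.623220443725586
phot scene [0.5007 0.1309 0.4103] -9.059343338012695
```

View pics/fit.png

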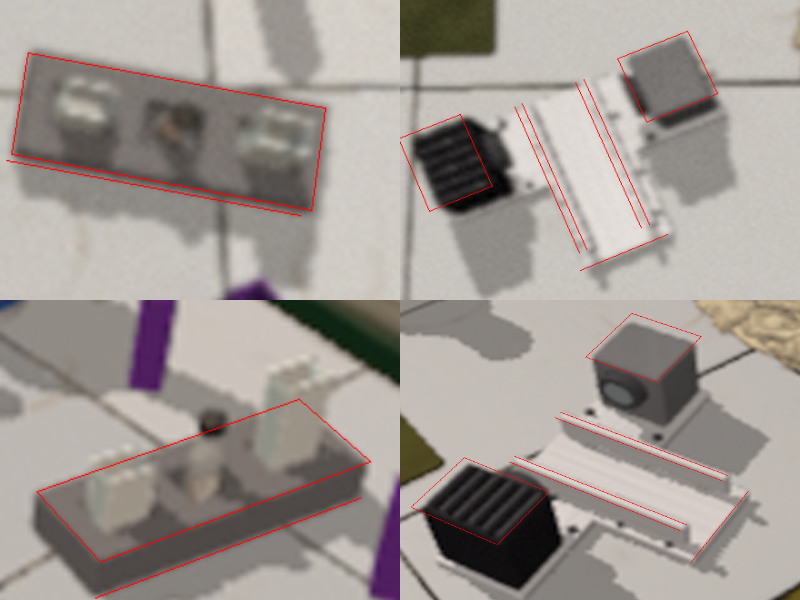

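```bash
python3 - <<'E'
from fit import *
T=cams.get_image("top");S=cams.get_image("scene")
np.save("T.npy",T,allow_pickle=True);np.save("S.npy",S,allow_pickle=True)
for n,p,x,y,w_,h in(("ct",T,190,210,100,82),("cs",S,200,225,125,110)):
    k=7 if n=="ct" else 5.4
    im=cv2.resize(p["image"][y:y+h,x:x+w_],None,fx=k,fy=k,interpolation=2)
    for j in range(0,w_,10):cv2.putText(im,str(x+j),(int(j*k),8),0,.3,(0,0,255));cv2.line(im,(int(j*k),10),(int(j*k),14),(0,0,255))
    for j in range(0,h,10):cv2.putText(im,str(y+j),(0,int(j*k)+4),0,.3,(0,0,255))
    cv2.imwrite(f"pics/{n}.png",im)
E
```

```text
(no output)
```

View pics/ct.png

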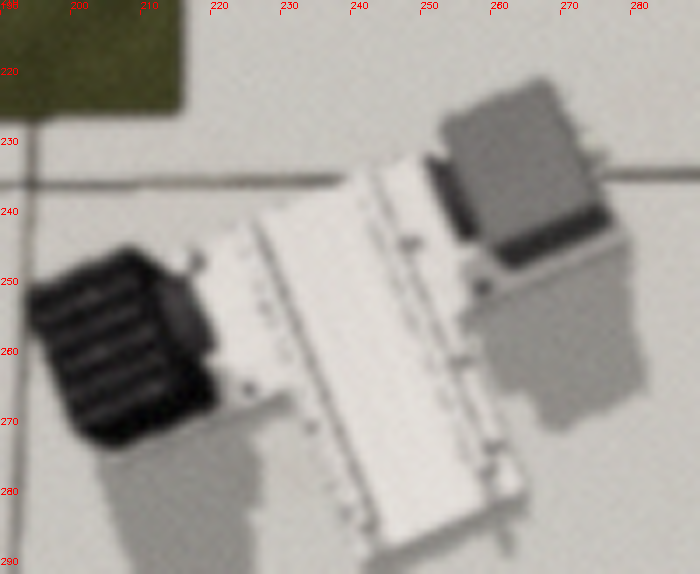

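View pics/cs.png

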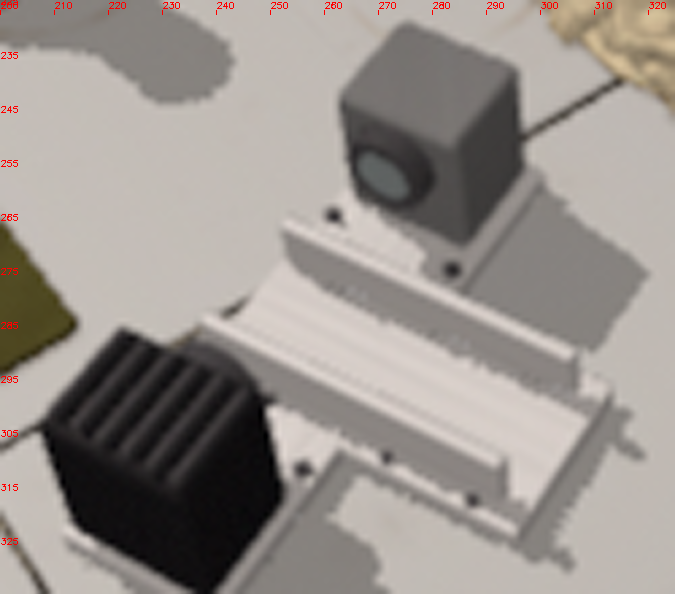

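```bash
cat > pts.py <<'E'
from fit import *
from scipy.optimize import least_squares
np.set_printoptions(precision=4,suppress=True)
T=np.load("T.npy",allow_pickle=True).item();S=np.load("S.npy",allow_pickle=True).item()
d=.071;l=.078
s=[(455,150,-.027,-.058,d),(342,98,.027,-.058,d),(408,25,.027,-.112,d),(518,70,-.027,-.112,d),(262,392,-.03,.058,l),(122,330,.03,.058,l),(45,422,.03,.104,l),(178,485,-.03,.104,l),
(612,393,-.105,-.034,.01),(520,530,-.105,.034,.01),(503,460,-.095,.024,.034),(207,320,.03,.024,.034),(576,355,-.095,-.024,.034),(285,227,.03,-.024,.034)]
t=[(440,120,.027,-.058,d),(545,78,.027,-.112,d),(608,205,-.027,-.112,d),(500,258,-.027,-.058,d),(28,298,.03,.104,l),(128,248,.03,.058,l),(525,490,-.105,-.034,.01),(375,550,-.105,.034,.01)]
def mk(a,k,x,y):a=np.array(a,float);return np.c_[(a[:,0]+.5)/k-.5+x,(a[:,1]+.5)/k-.5+y],a[:,2:]
D=[(S,*mk(s,5.4,200,225)),(T,*mk(t,7,190,210))]
f=lambda q,D:np.concatenate([(P(p,place(q,X))-u).ravel() for p,u,X in D])
for n,E in(("scene",D[:1]),("top",D[1:]),("both",D)):
    r=least_squares(f,[.5,.125,.4],args=(E,),loss="soft_l1");print(n,r.x,np.sqrt((r.fun**2).mean()))
    print(r.fun.reshape(-1,2).round(1).tolist())
E
python3 pts.py
```

```text
scene [0.4999 0.1286 0.411 ] 1.6715561741687395
[[-0.0, 0.2], [-2.3, -0.0], [0.4, -4.0], [2.5, -3.4], [1.2, -0.5], [-0.5, -2.5], [-3.3, 0.4], [0.4, 3.4], [0.9, -1.2], [-0.1, 1.8], [0.4, 1.0], [-0.9, -0.0], [0.1, 0.5], [-0.6, -0.6]]
top [0.5005 0.1247 0.4145] 1.6103587664876786
[[-1.0, 0.7], [3.2, -1.9], [2.6, -1.3], [-1.3, -0.1], [-2.0, 0.1], [0.6, -0.3], [1.2, 0.5], [-1.2, 2.9]]
both [0.5002 0.128  0.4121] 1.7208669564911705
[[0.1, -0.1], [-2.1, -0.2], [0.5, -4.2], [2.6, -3.6], [1.4, -0.8], [-0.2, -2.7], [-3.0, 0.1], [0.6, 3.1], [1.1, -1.5], [0.1, 1.5], [0.6, 0.7], [-0.7, -0.3], [0.3, 0.2], [-0.5, -0.9], [-2.3, 0.9], [2.0, -1.7], [1.3, -1.0], [-2.7, 0.1], [-3.3, 0.1], [-0.7, -0.3], [-0.2, 0.7], [-2.6, 3.0]]
```

```bash
sed -i 's/^D=\[/s=[a for a in s if abs(a[3])<.1];t=[a for a in t if abs(a[3])<.1]\nD=[/' pts.py
cat >> pts.py <<'E'
g=lambda q:np.concatenate([(P(p,place(q[:3],X))+q[3+2*i:5+2*i]-u).ravel() for i,(p,u,X) in enumerate(D)]+[q[3:]*.7])
r=least_squares(g,[.5,.125,.4,0,0,0,0],loss="soft_l1");print(r.x)
E
python3 pts.py
```

```text
scene [0.4997 0.1284 0.4086] 1.0355263284277103
[[0.1, 0.3], [-2.1, 0.0], [1.2, -0.5], [-0.4, -2.5], [1.0, -1.1], [-0.1, 1.9], [0.4, 1.1], [-0.7, -0.1], [0.2, 0.6], [-0.5, -0.6]]
top [0.5017 0.1234 0.4159] 1.1049900395852579
[[-0.5, 0.2], [-0.8, -0.6], [1.1, -0.8], [1.7, 0.0], [-0.6, 2.4]]
both [0.5005 0.1276 0.4105] 1.3033089325088922
[[0.2, -0.2], [-2.0, -0.4], [1.5, -1.0], [-0.1, -3.0], [1.2, -1.7], [0.1, 1.3], [0.6, 0.5], [-0.6, -0.5], [0.3, -0.0], [-0.3, -1.1], [-2.1, 0.8], [-2.5, 0.0], [-0.5, -0.4], [-0.1, 0.6], [-2.4, 2.9]]
[ 0.5018  0.1266  0.4101 -0.197   1.1582  1.0803 -0.0808]
```

```bash
cat > go.py <<'E'
import sys
from h import *
np.set_printoptions(precision=4,suppress=True)
x,y,z,yaw=map(float,sys.argv[1:5])
s=readout.observe();Rm=R.from_rotvec(s["ee_rot"]).as_matrix();p=np.array(s["position"])
ty=Rm[:,1];a=np.arctan2(ty[1],ty[0]);d=(yaw-a+np.pi/2)%np.pi-np.pi/2
dl=Rm.T@(np.array([x,y,z])-p)
print("t",s["clock"],"pos",p,"zaxis",Rm[:,2],"yaw",a,"j7",s["joints"][6],"F",s["force"])
print("tool delta before turn",dl,"turn",-d,"world delta",np.array([x,y,z])-p)
E
python3 go.py 0.503 -0.370 0.20 -0.2
```

```text
t 1.4 pos [ 0.213  -0.5876  0.2922] zaxis [ 0. -0. -1.] yaw -1.2231046715936789 j7 -0.07510311723928065 F [-0.1859  0.0955 -0.1353]
tool delta before turn [ 0.3468 -0.1058  0.0922] turn -1.023104671593679 world delta [ 0.29    0.2176 -0.0922]
```

The rows are not in the units I measure in: shifts go in shares of 50 mm and turns go in shares of pi rad. I convert before sending: 0.04335 m is 0.867, -0.0132 m is -0.264.

```bash
echo '{"increments": [[0.867,-0.264,0,0,0.6],[0.867,-0.264,0,0,0.6],[0.867,-0.264,0,0,0.6],[0.867,-0.264,0,0,0.6],[0.867,-0.264,0,0,0.6],[0.867,-0.264,0,0,0.6],[0.867,-0.264,0,0,0.6],[0.867,-0.264,0,0,0.6]]}' > m.json && python3 -m creep m.json | tail -3
echo '{"increments": [[0,0,0,-0.0465,0.6],[0,0,0,-0.0465,0.6],[0,0,0,-0.0465,0.6],[0,0,0,-0.0465,0.6],[0,0,0,-0.0465,0.6],[0,0,0,-0.0465,0.6],[0,0,0,-0.0465,0.6],[0,0,0,0,0.6]]}' > m.json && python3 -m creep m.json | tail -2
python3 go.py 0.503 -0.370 0.16 -0.2
```

```text
force: [0.5, 0.2, 0.3]
width: 0.601
gripper_force: 0.0
width: 0.599
gripper_force: 0.0
t 3.0 pos [ 0.5029 -0.3703  0.2922] zaxis [ 0.      0.0001 -1.    ] yaw -0.19900203149943732 j7 0.22611634618458953 F [ 0.4717 -0.415  -0.2163]
tool delta before turn [0.0003 0.     0.1322] turn 0.0009979685005627736 world delta [ 0.0001  0.0003 -0.1322]
```

Converted, 0.044 m is 0.88.

```bash
echo '{"increments": [[0,0,0.88,0,0.6],[0,0,0.88,0,0.6],[0,0,0.88,0,0.6],[0,0,0,0,0.6]]}' > m.json && python3 -m creep m.json | tail -3
python3 - <<'E'
from h import *
o=[]
for n,x,y in(("scene",370,110),("top",370,190)):
    p=cams.get_image(n);o.append(cv2.resize(p["image"][y:y+110,x:x+80],None,fx=5,fy=5,interpolation=2))
cv2.imwrite("pics/g1.png",np.hstack(o))
E
```

```text
force: [-0.5, 0.4, 0.1]
width: 0.602
gripper_force: 0.0
```

View pics/g1.png

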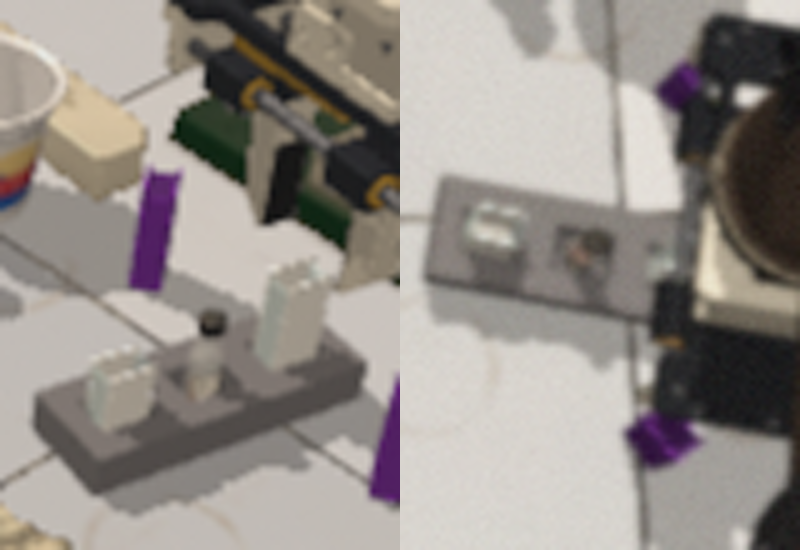

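```bash
python3 - <<'E'
from fit import *
p=np.load("S.npy",allow_pickle=True).item()
q=(.503,-.370,-.2)
f=lambda X:((P(p,place(q,np.array(X)))-[370,110])*5).round()
print("top corners",f([(a,b,.072) for a in(-.009,.009) for b in(-.013,.013)]).tolist())
print("rack-level corners",f([(a,b,.024) for a in(-.009,.009) for b in(-.013,.013)]).tolist())
print("tips inner",f([(a,b,.096) for a in(-.0275,.0275) for b in (-.0095,.0095)]).tolist())
E
```

```text
top corners [[336.0, 274.0], [293.0, 289.0], [313.0, 254.0], [270.0, 269.0]]
rack-level corners [[318.0, 350.0], [277.0, 365.0], [296.0, 330.0], [254.0, 345.0]]
tips inner [[365.0, 257.0], [333.0, 268.0], [292.0, 196.0], [260.0, 207.0]]
```

Fingers straddle the tall cuvette (scene crop: cuvette top ≈ (297,277), predicted (303,271)). The remaining offset matches the camera bias, so I'm going down.

Converted, 0.021 m is 0.42.

```bash
echo '{"increments": [[0,0,0.42,0,0.6],[0,0,0.42,0,0.6],[0,0,0.42,0,0.6],[0,0,0,0,0.6]]}' > m.json && python3 -m creep m.json; echo '{"increments": [[0,0,0,0,0.4],[0,0,0,0,0.3],[0,0,0,0,0.25],[0,0,0,0,0.2],[0,0,0,0,0.1],[0,0,0,0,0.1],[0,0,0,0,0.1]]}' > m.json && python3 -m creep m.json 12
```

```text
clock: 3.9
position: [0.5033, -0.3704, 0.0978]
ee_rot: [2.435, 1.985, -0.0]
force: [0.1, -0.3, 0.4]
width: 0.601
gripper_force: 0.0
clock: 4.6
position: [0.504, -0.3704, 0.0977]
ee_rot: [2.432, 1.986, 0.002]
force: [3.6, -1.5, 0.9]
width: 0.195
gripper_force: 12.0
```

Converted, -0.04 m is -0.8, -0.03 m is -0.6.

```bash
echo '{"increments": [[0,0.014,-0.04,0,0.1],[0,0.014,-0.08,0,0.1],[0,0,-0.12,0,0.1],[0,0,-0.2,0,0.1],[0,0,-0.4,0,0.1],[0,0,-0.6,0,0.1],[0,0,-0.8,0,0.1],[0,0,-0.6,0,0.1],[0,0,-0.16,0,0.1],[0,0,0,0,0.1]]}' > m.json && python3 -m creep m.json 15; python3 go.py 0.4277 0.0943 0.25 0.41
```

```text
clock: 5.6
position: [0.5044, -0.3707, 0.249]
ee_rot: [2.432, 1.985, 0.0]
force: [0.3, 0.1, -1.0]
width: 0.193
gripper_force: 15.0
t 5.6 pos [ 0.5044 -0.3707  0.249 ] zaxis [ 0.0015 -0.0016 -1.    ] yaw -0.20139898459007044 j7 0.20869074079040856 F [ 0.2836  0.1363 -1.0129]
tool delta before turn [ 0.4402 -0.1682 -0.0018] turn -0.6113989845900702 world delta [-0.0767  0.465   0.001 ]
```

Converted, 0.0314 m is 0.628, -0.012 m is -0.24.

```bash
echo '{"increments": [[0.44,-0.168,0,0,0.1],[0.628,-0.24,0,0,0.1],[0.628,-0.24,0,0,0.1],[0.628,-0.24,0,0,0.1],[0.628,-0.24,0,0,0.1],[0.628,-0.24,0,0,0.1],[0.628,-0.24,0,0,0.1],[0.628,-0.24,0,0,0.1],[0.628,-0.24,0,0,0.1]]}' > m.json && python3 -m creep m.json|tail -2; echo '{"increments": [[0.628,-0.24,0,0,0.1],[0.628,-0.24,0,0,0.1],[0.628,-0.24,0,0,0.1],[0.628,-0.24,0,0,0.1],[0.628,-0.24,0,0,0.1],[0.188,-0.072,0,0,0.1],[0,0,0,0,0.1]]}' > m.json && python3 -m creep m.json|tail -2;echo '{"increments": [[0,0,0,-0.0318,0.1],[0,0,0,-0.0318,0.1],[0,0,0,-0.0318,0.1],[0,0,0,-0.0318,0.1],[0,0,0,-0.0318,0.1],[0,0,0,-0.0318,0.1],[0,0,0,-0.0035,0.1],[0,0,0,0,0.1]]}' > m.json && python3 -m creep m.json|tail -2; python3 go.py 0.4277 0.0943 0.15 0.41
```

```text
width: 0.195
gripper_force: 15.0
width: 0.195
gripper_force: 15.0
width: 0.194
gripper_force: 15.0
t 8.0 pos [0.4275 0.0925 0.2467] zaxis [-0.0012 -0.0005 -1.    ] yaw 0.4058194436793013 j7 -0.12228578186970974 F [ 0.5296 -0.7925 -1.4804]
tool delta before turn [0.0016 0.001  0.0967] turn -0.004180556320698692 world delta [ 0.0002  0.0018 -0.0967]
```

Converted, 0.037 m is 0.74, 0.035 m is 0.7, -0.004 rad / 3.1416 = -0.0013.

```bash
echo '{"increments": [[0.032,0.02,0.5,-0.0013,0.1],[0,0,0.7,0,0.1],[0,0,0.74,0,0.1],[0,0,0,0,0.1]]}' > m.json && python3 -m creep m.json; cat > look.py <<'E'
from fit import *
import sys
p=cams.get_image("scene");s=readout.observe();pos=np.array(s["position"]);ty=R.from_rotvec(s["ee_rot"]).as_matrix()[:,1];a=np.arctan2(ty[1],ty[0])
q0=(.501,.1262,.410);z0=pos[2]-.0897
cuv=rect(-.009,.009,-.013,.013,z0)+rect(-.009,.009,-.013,.013,z0+.064)
x,y,w_,h=200,180,125,150;K=4
im=cv2.resize(p["image"],None,fx=4,fy=4,interpolation=2);im2=im.copy()
draw(p,im2,(pos[0],pos[1],a),cuv,(0,0,255));draw(p,im2,q0,ph,(255,0,0))
c=lambda m:cv2.resize(m[4*y:4*y+4*h,4*x:4*x+4*w_],(400,480))
cv2.imwrite(sys.argv[1],np.hstack([c(im),c(im2)]));
c_,s_=np.cos(q0[2]),np.sin(q0[2]);d=pos-[q0[0],q0[1],0];print("lane x,y",c_*d[0]+s_*d[1],-s_*d[0]+c_*d[1],pos,a,s["force"])
E
python3 look.py pics/l1.png
```

```text
clock: 8.4
position: [0.4255, 0.0943, 0.1469]
ee_rot: [-1.718, -2.624, 0.009]
force: [-1.0, -0.4, 0.5]
width: 0.196
gripper_force: 15.0
lane x,y -0.08069693759400862 0.001065872433235273 [0.42656629 0.09501098 0.14896801] 0.4124871392988428 [ 1.08530982  0.79448488 -0.09752612]
```

View pics/l1.png

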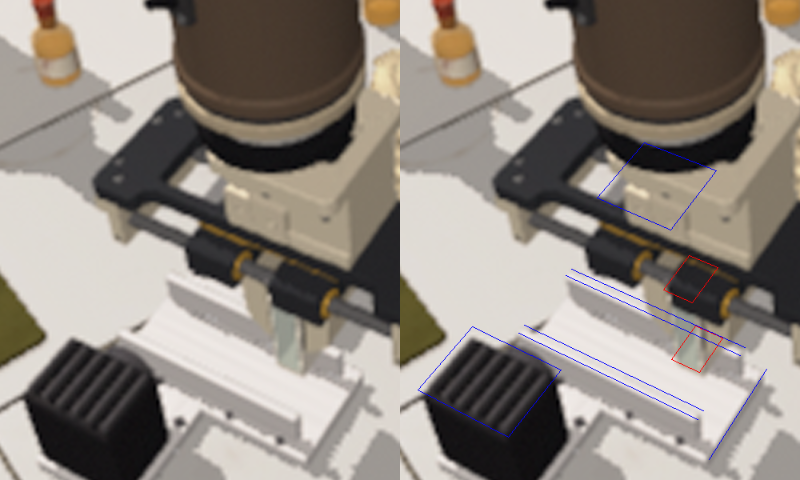

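Converted, 0.008 m is 0.16, 0.002 m is 0.04.

```bash
echo '{"increments": [[0.02,0.01,0.16,0,0.1],[0,0,0.16,0,0.1],[0,0,0.14,0,0.1],[0,0,0.1,0,0.1],[0,0,0.08,0,0.1],[0,0,0.06,0,0.1],[0,0,0.04,0,0.1],[0,0,0.02,0,0.1],[0,0,0,0,0.1],[0,0,0,0,0.1]]}' > m.json && python3 -m creep m.json; python3 - <<'E'
exec(open("look.py").read().split("x,y,w_,h=")[0].replace("import sys",""))
x,y,w_,h=235,235,90,90
im=cv2.resize(p["image"],None,fx=4,fy=4,interpolation=2);im2=im.copy()
draw(p,im2,(pos[0],pos[1],a),cuv,(0,0,255));draw(p,im2,q0,ph,(255,0,0))
c=lambda m:m[4*y:4*y+4*h,4*x:4*x+4*w_]
cv2.imwrite("pics/l2.png",np.hstack([c(im),c(im2)]))
np.save("S2.npy",p,allow_pickle=True)
c_,s_=np.cos(q0[2]),np.sin(q0[2]);d=pos-[q0[0],q0[1],0];print("lane x,y",c_*d[0]+s_*d[1],-s_*d[0]+c_*d[1],pos,a,s["force"])
E
```

```text
clock: 9.45
position: [0.428, 0.0969, 0.1123]
ee_rot: [1.717, 2.63, 0.0]
force: [-0.6, 0.2, 0.1]
width: 0.196
gripper_force: 15.0
lane x,y -0.0785800721428478 0.0021933103031379422 [0.42805831 0.09688878 0.11234732] 0.41391172464702775 [-0.91742429  0.37453159  0.30289173]
```

View pics/l2.png

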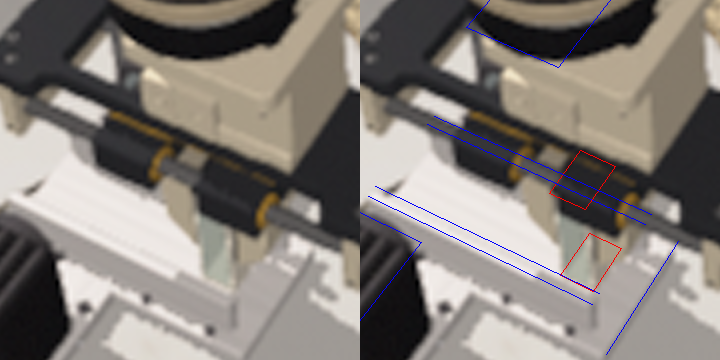

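Cuvette is between the rails at the mouth. Its near bottom edge (203,277)-(237,292) matches the prediction once the camera bias is included, and there's no contact force. Guiding it along now.

Converted, 0.004 m is 0.08, 0.002 m is 0.04, 0.004 rad / 3.1416 = 0.0013.

```bash
echo '{"increments": [[0,0.04,0.01,0,0.1],[0,0.08,0.01,0.0013,0.1],[0,0.08,0.01,0,0.1],[0,0.08,0,0,0.1],[0,0.08,0,0,0.1],[0,0.08,0,0,0.1],[0,0.08,0,0,0.1],[0,0.08,0,0,0.1],[0,0.08,0,0,0.1],[0,0.08,0,0,0.1]]}' > m.json && python3 -m creep m.json; echo '{"increments": [[0,0.08,0,0,0.1],[0,0.08,0,0,0.1],[0,0.08,0,0,0.1],[0,0.08,0,0,0.1],[0,0.08,0,0,0.1],[0,0.08,0,0,0.1],[0,0.04,0,0,0.1],[0,0,0,0,0.1],[0,0,0,0,0.1]]}' > m.json && python3 -m creep m.json; python3 go.py 0.501 0.128 0.1105 0.41; python3 look.py pics/l3.png
```

```text
clock: 10.5
position: [0.4631, 0.1121, 0.1107]
ee_rot: [1.723, 2.627, -0.0]
force: [-0.3, 0.2, 0.1]
width: 0.193
gripper_force: 15.0
clock: 11.4
position: [0.4865, 0.1223, 0.1107]
ee_rot: [-1.723, -2.627, 0.0]
force: [0.2, 0.4, -0.4]
width: 0.194
gripper_force: 15.0
t 11.4 pos [0.4865 0.1223 0.1107] zaxis [-0.0002 -0.0001 -1.    ] yaw 0.40992741872918254 j7 -0.3344708603628484 F [ 0.1951  0.371  -0.387 ]
tool delta before turn [-0.0006  0.0156  0.0002] turn -7.258127081755106e-05 world delta [ 0.0145  0.0057 -0.0002]
lane x,y -0.014884906926342943 0.002159497361768585 [0.48648795 0.12224726 0.11066414] 0.40982914194762715 [0.14547546 0.25038896 0.26578096]
```

View pics/l3.png

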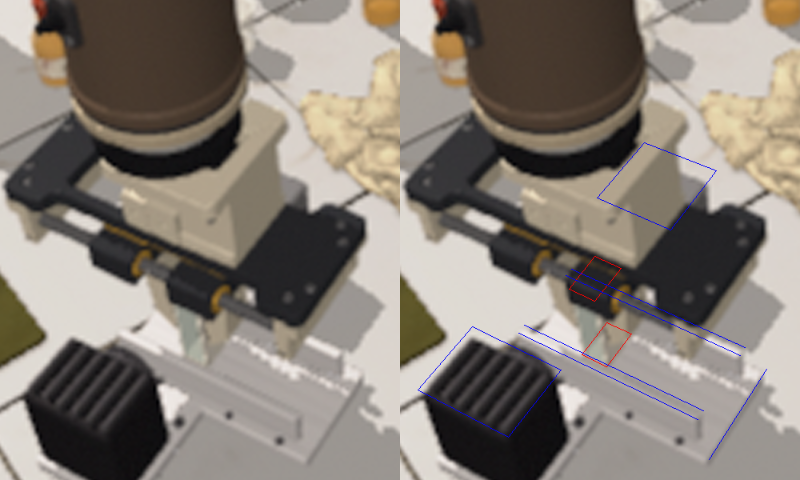

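Converted, 0.003 m is 0.06, 0.002 m is 0.04.

```bash
echo '{"increments": [[0,0.04,0,0,0.1],[0,0.06,0.004,0,0.1],[0,0.06,0.004,0,0.1],[0,0.06,0,0,0.1],[0,0.04,0,0,0.1],[0,0.024,0,0,0.1],[0,0.01,0,0,0.1],[0,0,0,0,0.1],[0,0,0,0,0.1],[0,0,0,0,0.1]]}' > m.json && python3 -m creep m.json; python3 - <<'E'
exec(open("look.py").read().split("x,y,w_,h=")[0].replace("import sys",""))
x,y,w_,h=195,235,90,110
im=cv2.resize(p["image"],None,fx=4,fy=4,interpolation=2);im2=im.copy()
draw(p,im2,(pos[0],pos[1],a),cuv,(0,0,255));draw(p,im2,q0,ph,(255,0,0))
c=lambda m:m[4*y:4*y+4*h,4*x:4*x+4*w_]
cv2.imwrite("pics/l4.png",np.hstack([c(im),c(im2)]))
c_,s_=np.cos(q0[2]),np.sin(q0[2]);d=pos-[q0[0],q0[1],0];print("lane x,y",c_*d[0]+s_*d[1],-s_*d[0]+c_*d[1],pos,a,s["force"])
E
```

```text
clock: 12.45
position: [0.5, 0.1282, 0.1103]
ee_rot: [-1.723, -2.627, 0.0]
force: [0.9, -0.3, -1.5]
width: 0.19
gripper_force: 15.0
lane x,y -6.3317070311286e-05 0.002176368107371955 [0.50007441 0.12817075 0.1103085 ] 0.40985067187158425 [0.08180332 0.44099941 0.32058426]
```

View pics/l4.png

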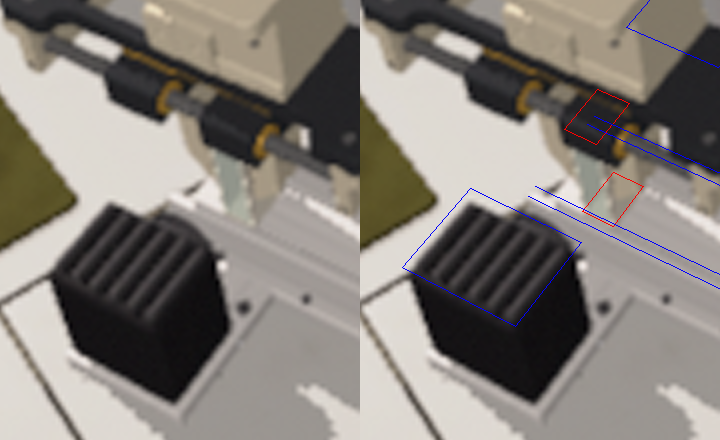

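```bash
python3 -c "
from cell import workorder
print(workorder.sign_off())"
```

```text
the job is handed in; nothing more can be done
None
```

I handed the job in with the cuvette held upright and still at the light path, about 0 mm off along the lane and 2 mm off sideways by my measurements. I felt no contact with the photometer, and sign-off returned no verdict.

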